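# Make up two microscope optics kits

### The arm

A 6-joint arm with a two-finger parallel gripper is mounted at the origin on the work surface. World frame = base frame: x ahead of the robot, y to its left, z up, the work surface at z = 0. Lengths are in m, angles in rad, forces in N, time in s.
With the tool pointing down it reaches from about 0.275 to 0.825 m from the base axis. Payload 4.9 kg.
Tool frame: the origin (TCP) lies midway between the tips of the shut fingers; the grasp point (between the pads) lies 19 mm behind it (grip_point_offset is the distance from the TCP to the grasp point, in m); z points along the fingers, x is the direction in which the jaws open and shut, and the axes are right-handed (so a half turn about z gives the same grasp; the last joint's range is limited). The gripper opens to 85 mm and grips with 20 to 120 N. Pads are 22 mm wide; open, the fingers measure 114 mm over their backs; the gripper's body (76 mm by 85 mm) begins 54 mm behind the grasp point. The pads swing forward as they close: fully open they stand 13 mm farther back than shut.
Start: joints at [-1.243, 0.326, -0.193, 1.052, 0, 1.437], TCP at [0.245, -0.492, 0.204] pointing down, gripper open.
Joint ranges: [-2.65, 2.65], [-0.97, 1.79], [-1.3, 1.35], [-1.93, 2.1], [-1.47, 1.37], [-3.14, 3.14]. Speed limits (rad/s): [2.57, 2.57, 3.14, 3.14, 3.14, 3.14].

### API

Orientations are given as a rotation vector (axis times angle).
In Python, from cell import * gives the robot as it stands. Calls block until the motion is done:
- movep(position, orientation): joint-space move of the TCP to a pose.
- move_l(position, velocity=0.15, rot=None, until_force=None): straight line of the TCP; rot=None keeps the orientation; velocity is the mean speed in m/s. With until_force (N) it stops when the force on the tool has changed by that much, and returns True; else False.
- set_joints(angles): joint-space move.
- let_go() and grab(newtons=None): open the fingers fully, or close them until they stop; newtons is the grip in N (None keeps the last).
- sleep(seconds).
- ik(position, orientation): joint angles nearest the present ones, or None.
- get_state(): the state.
- grab_frame(name): name is "side" or "top"; returns a dict with "img" (480x640x3 uint8, red, green, blue), "fx", "fy", "cx", "cy" (pixels), "cam_to_world" (4x4, takes a point from camera to world coordinates). Camera axes: x right, y down, z forward; pixel columns grow to the right and rows downward; lengths in m; the calibration is good to about 2 mm. A picture is of the moment at which its call begins. There is no depth.
A pose or a line that the arm cannot do raises MotionError and nothing moves.
- sign_off(): hands the job in, once; it reports no verdict.
Trained networks look in the newest picture that a camera, given by its name, has taken for a name from the list of things; names that differ only in an ending like _2 or _b are one class to them, and where a whole thing is asked for, a point or a joint stands for the part that bears it (a point fixed in the world has none). Each returns a list of dicts, best first, with "score" (0 to 1); they miss things now and then, are a little off and sometimes report something else, mostly with a low value. They report only what shows in the picture. A call takes as long as a camera call. They do not tell look-alikes from the thing itself.
- spot_in(camera, name): "centre" ([column, row] in pixels, amid what is visible of it).
- silhouettes(camera, name): "mask" (480x640 bool, what is visible of it) and "centre" ([column, row] in pixels, amid what is visible of it).
- tip_of(camera, name): "centre" ([column, row] in pixels: a listed point, or the origin of a listed thing).
The state is a dict: "clock": time; "q": joint angles; "joint_velocities": joint speeds; "tau": joint torques, N m; "position": TCP position; "eef_rot": TCP orientation; "contact_force": force on the tool from outside, world axes, zero at the start; "wrist_torque": the same for the moment, N m; "finger_gap": opening from 0.0 (shut) to 1.0 (fully open).
Only numpy, scipy, OpenCV 4.12 (cv2) and the standard library are available. Lean on these libraries where they do the work, as an engineer would, in place of code of your own. Each camera call takes 0.05 s, during which the arm holds its last target. There are 200 camera calls.

### The job

Make up the two optics kits from the loose stock on the bench, one part to each tray bay, standing upright as it does now. In the tray with two bays, counting from the end with the black tab: the long objective, then the oil bottle; in the tray with three bays, from the tab end: the short wide objective, then the filter cube in the middle, then the eyepiece. Set each part down gently on the bay floor without dropping it or knocking any part over, and leave the petri dish, slide box and jar where they are.

Things in the scene. Friction and masses are not known exactly. Their poses are not given: they have to be found in the camera images.
- long_objective_mid (a point): Long slim steel microscope objective standing nose up, 85 mm tall, 0.16 kg: round barrel 34 mm in diameter from 12 to 58 mm above its foot, then tapering to a 14 mm nose; foot 30 mm in diameter. This point is on its upright axis, half-way up.
- short_objective_mid (a point): Short wide steel microscope objective standing nose up, 58 mm tall, 0.17 kg: round barrel 44 mm in diameter from 10 to 46 mm above its foot, then tapering to a 26 mm flat nose with a glass lens; foot 36 mm in diameter. This point is on its upright axis, half-way up.
- eyepiece_mid (a point): Black eyepiece standing on its bright tube end, 62 mm tall, 0.12 kg: tube 30 mm in diameter up to 15 mm, body 38 mm in diameter from 17 to 47 mm, eyecup flaring to 42 mm at the top, which shows a large round lens. This point is on its upright axis, half-way up.
- filter_cube_mid (a point): Black square filter block (filter cube), 38 x 38 mm and 58 mm tall, 0.13 kg, with a round steel-rimmed window on its top and on two opposite sides. This point is on its upright axis, half-way up. Its x and y axes are square to its upright faces.
- oil_bottle_mid (a point): Small round amber immersion-oil bottle with paper label and white cap, closed, 64 mm tall, 0.06 kg: 32 mm in diameter up to 44 mm, cap 21 mm in diameter from 50 mm to the top. This point is on its upright axis, half-way up.
- tray_two: Aluminium kit tray with two square bays in a row, 136 x 70 mm plus tab. Fixed. Origin: centre of underside; x along the row towards the flat black tab (26 x 36 mm) at the +x end, z up. Floor top 5 mm, rims and partitions (4 mm thick) and tab 12 mm above the bench. Bays 62 x 62 mm. Bay centres at x = +33 mm (next to the tab) and x = -33 mm, y = 0.
- tray_three: Aluminium kit tray with three square bays in a row, 202 x 70 mm plus tab. Fixed. Origin: centre of underside; x along the row towards the flat black tab (26 x 36 mm) at the +x end, z up. Floor top 5 mm, rims and partitions (4 mm thick) and tab 12 mm above the bench. Bays 62 x 62 mm. Bay centres at x = +66 mm (next to the tab), x = 0 and x = -66 mm, y = 0.
- petri_dish: Bystander: flat clear covered petri dish, 63 mm in diameter, 14 mm high, loose among the stock; stays where it is. Origin: centre of its underside.
- slide_box: Bystander: closed grey and white slide box, 77 x 102 x 34 mm, loose, beyond the stock; stays where it is. Origin: centre of its underside.
- jar: Bystander: closed round jar, 56 mm in diameter, 70 mm high, loose, beyond the stock; stays where it is. Origin: centre of its underside.
Things that resemble listed ones, but are neither listed nor needed, are in the scene too. Leave any orange look-alike of the tray_three alone.

How it is judged:
At the end, for the whole second after the job is handed in: Each part stands in its own bay, named from the tab (two-bay: long objective, oil bottle; three-bay: short objective, filter cube, eyepiece): axis within 17 mm of the bay centre along and across the tray, foot within 4 mm of the floor, upright within 0.12 rad, slower than 0.02 m/s (x of long_objective_mid in the frame of tray_two between 0.016 and 0.05 m and y of long_objective_mid in the frame of tray_two between -0.017 and 0.017 m and z of long_objective_mid in the frame of tray_two between 0.0435 and 0.0515 m and angle between each of long_objective_mid, oil_bottle_mid, short_objective_mid, filter_cube_mid, eyepiece_mid's own z axis and vertical below 0.12 rad and linear speed of each of long_objective, oil_bottle, short_objective, filter_cube, eyepiece below 0.02 m/s and x of oil_bottle_mid in the frame of tray_two between -0.05 and -0.016 m and y of oil_bottle_mid in the frame of tray_two between -0.017 and 0.017 m and z of oil_bottle_mid in the frame of tray_two between 0.033 and 0.041 m and x of short_objective_mid in the frame of tray_three between 0.049 and 0.083 m and y of short_objective_mid in the frame of tray_three between -0.017 and 0.017 m and z of short_objective_mid in the frame of tray_three between 0.03 and 0.038 m and x of filter_cube_mid in the frame of tray_three between -0.017 and 0.017 m and y of filter_cube_mid in the frame of tray_three between -0.017 and 0.017 m and z of filter_cube_mid in the frame of tray_three between 0.03 and 0.038 m and x of eyepiece_mid in the frame of tray_three between -0.083 and -0.049 m and y of eyepiece_mid in the frame of tray_three between -0.017 and 0.017 m and z of eyepiece_mid in the frame of tray_three between 0.032 and 0.04 m); the robot touches nothing.
It fails at once if a part is knocked over (tilted by more than 0.8 rad) (angle between any of long_objective_mid, oil_bottle_mid, short_objective_mid, filter_cube_mid, eyepiece_mid's own z axis and vertical above 0.8 rad).
It fails at once if a part is dropped (moves faster than 0.7 m/s, which is a fall of 25 mm, with no finger on it) ((contact force between the fingers and long_objective below 0.01 N and linear speed of long_objective above 0.7 m/s) or (contact force between the fingers and oil_bottle below 0.01 N and linear speed of oil_bottle above 0.7 m/s) or (contact force between the fingers and short_objective below 0.01 N and linear speed of short_objective above 0.7 m/s) or (contact force between the fingers and filter_cube below 0.01 N and linear speed of filter_cube above 0.7 m/s) or (contact force between the fingers and eyepiece below 0.01 N and linear speed of eyepiece above 0.7 m/s)).
It fails at once if the petri dish, slide box or jar is moved by more than 20 mm (distance of any of petri_dish, slide_box, jar from where it was at the start of the episode above 0.02 m).
It also fails if it takes over 128 s, if anything falls off the work surface, if the arm or the gripper's body presses on something with over 40 N, if the wrist force passes 120 N, or if a joint passes its speed limit or range.

## Working session

There is one attempt and no reset: what is moved stays moved. The work goes in short steps, each a Python script; the robot and the scene stay as the last script left them, time stands still between calls to the robot, and variables do not carry over. Pictures are saved under pics/ and viewed, about 12 in all and at most 16, crops included, and the job is handed in when it is done.

```bash
mkdir -p pics; python3 - <<'E'
from cell import *
import cv2, numpy as np
for c in ("side","top"):
    f=grab_frame(c); cv2.imwrite(f"pics/{c}0.png",f["img"][:,:,::-1])
    print(c,f["fx"],f["fy"],f["cx"],f["cy"],np.round(f["cam_to_world"],3).tolist())
    for n in "long_objective_mid short_objective_mid eyepiece_mid filter_cube_mid oil_bottle_mid tray_two tray_three petri_dish slide_box jar".split():
        print(n,[(np.round(d["centre"]).tolist(),round(d["score"],2)) for d in tip_of(c,n)][:4])
print(get_state())
E
```

```text
side 474.37613416355026 474.37613416355026 318.6228850014259 244.66636637981307 [[-0.877, -0.308, 0.369, 0.283], [-0.481, 0.572, -0.664, 0.549], [-0.006, -0.76, -0.65, 0.684], [0.0, 0.0, 0.0, 1.0]]
long_objective_mid [([280.0, 294.0], 0.93), ([348.0, 281.0], 0.73), ([271.0, 231.0], 0.56)]
short_objective_mid [([382.0, 340.0], 0.9), ([243.0, 432.0], 0.63)]
eyepiece_mid [([348.0, 284.0], 0.78)]
filter_cube_mid [([406.0, 302.0], 0.92)]
oil_bottle_mid [([312.0, 268.0], 0.82)]
tray_two [([242.0, 435.0], 0.79), ([405.0, 299.0], 0.47)]
tray_three [([415.0, 181.0], 0.95), ([386.0, 231.0], 0.67)]
petri_dish [([325.0, 325.0], 0.91)]
slide_box [([198.0, 308.0], 0.8), ([349.0, 284.0], 0.61)]
jar [([268.0, 229.0], 0.91)]
top 454.0213387624363 454.0213387624363 322.1972776214881 232.52822346514054 [[0.008, -0.989, 0.147, 0.466], [-1.0, -0.007, 0.003, -0.078], [-0.002, -0.147, -0.989, 1.008], [0.0, 0.0, 0.0, 1.0]]
long_objective_mid [([350.0, 162.0], 0.63), ([267.0, 219.0], 0.52)]
short_objective_mid [([266.0, 315.0], 0.9)]
eyepiece_mid [([309.0, 260.0], 0.64)]
filter_cube_mid [([314.0, 317.0], 0.9
[... 231 characters left out ...]

jar [([352.0, 160.0], 0.96)]
{'clock': 1.1, 'q': array([-1.24318454e+00,  3.26218265e-01, -1.92609706e-01,  1.05197790e+00,
        1.43864879e-05,  1.43659923e+00]), 'joint_velocities': array([-0.00165218, -0.00173983,  0.00170543, -0.00057251,  0.00200917,
        0.00053249]), 'tau': array([ 3.33947846e-04, -4.43339968e+01,  2.62759960e+01,  1.09205415e-03,
        2.96982944e-05, -2.19210932e-06]), 'position': array([ 0.24508494, -0.49239737,  0.20396719]), 'eef_rot': array([-2.67086414e+00,  1.65408017e+00, -2.78472614e-06]), 'contact_force': array([-0.03601177,  0.26246248,  0.28209142]), 'wrist_torque': array([ 0.04344575,  0.01471632, -0.01170619]), 'finger_gap': 0.9971106537494777}
```

View pics/top0.png

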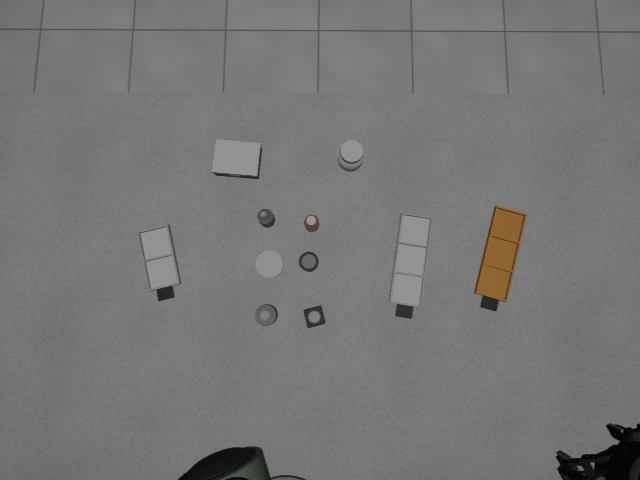

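View pics/side0.png

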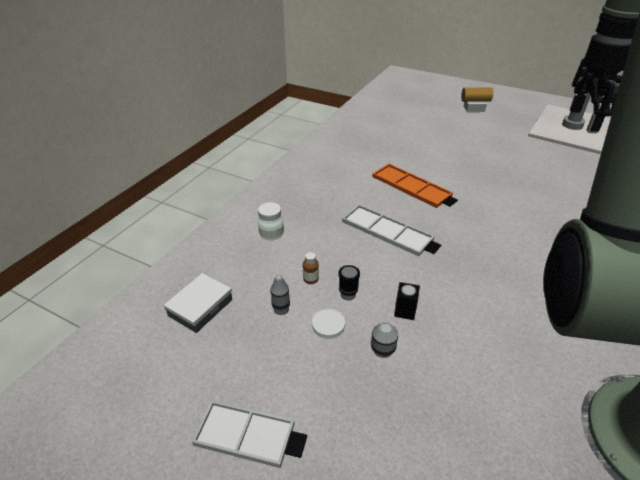

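The top view shows the long objective (266,217), bottle (312,222), eyepiece (309,261), short objective (266,315) and filter cube (314,317). The two-bay tray is at (160,258) and the aluminium three-bay tray at (410,260). The orange look-alike is at (500,254). All tabs point down the image. In the side view the aluminium trays are at (242,435) and (386,231), and more look-alikes sit near the white mat. Next I'll localise everything.

```bash
cat > h.py <<'E'
from cell import *
import cv2, numpy as np
from scipy.spatial.transform import Rotation as Rn
from scipy.optimize import least_squares
F={}
def snap(c): F[c]=grab_frame(c); return F[c]
def ray(c,uv,z):
    f=F[c];T=f["cam_to_world"];d=T[:3,:3]@[(uv[0]-f["cx"])/f["fx"],(uv[1]-f["cy"])/f["fy"],1]
    return (T[:3,3]+d*(z-T[2,3])/d[2])[:2]
def proj(c,P):
    f=F[c];T=f["cam_to_world"];p=(np.asarray(P)-T[:3,3])@T[:3,:3]
    return np.c_[p[:,0]/p[:,2]*f["fx"]+f["cx"],p[:,1]/p[:,2]*f["fy"]+f["cy"]]
PARTS={"long_objective_mid":[(0,15),(12,17),(58,17),(85,7)],"short_objective_mid":[(0,18),(10,22),(46,22),(58,13)],
"eyepiece_mid":[(0,15),(15,15),(17,19),(47,19),(62,21)],"filter_cube_mid":[(0,19),(58,19)],"oil_bottle_mid":[(0,16),(44,16),(50,10.5),(64,10.5)]}
def solid(n,x,y,a=0):
    t=np.arange(0,2*np.pi,.2); P=[]
    for z,r in PARTS[n]:
        c=np.c_[np.cos(t),np.sin(t)]*r if "cube" not in n else np.array([[1,1],[1,-1],[-1,-1],[-1,1]])*r
        c=c@np.array([[np.cos(a),np.sin(a)],[-np.sin(a),np.cos(a)]]); P.append(np.c_[c/1e3+[x,y],np.full(len(c),z/1e3)])
    return np.vstack(P)
def pick_mask(c,n,uv):
    m=[d for d in silhouettes(c,n) if np.hypot(*(np.array(d["centre"])-uv))<22]
    return m[0]["mask"] if m else None
def hullc(c,P):
    h=cv2.convexHull(proj(c,P).astype(np.float32))[:,0]; M=cv2.moments(h.reshape(-1,1,2)); return np.array([M["m10"],M["m01"]])/M["m00"]
def mc(m): ys,xs=np.nonzero(m); return np.array([xs.mean(),ys.mean()])
def locate(n,guess,z0=0):  # match mask centroid with that of the modelled outline, each camera
    out={}
    for c in F:
        g=proj(c,[[*guess,z0+.03]])[0]; m=pick_mask(c,n,g)
        if m is None: continue
        t=mc(m)
        s=least_squares(lambda p:hullc(c,solid(n,*p)+[0,0,z0])-t,guess); out[c]=np.round(s.x,4)
    return out
E
python3 - <<'E'
from h import *
for c in("top","side"): snap(c)
pix={"long_objective_mid":(266,217),"short_objective_mid":(266,315),"eyepiece_mid":(309,261),"filter_cube_mid":(314,317),"oil_bottle_mid":(312,222)}
for n,uv in pix.items():
    print(n,locate(n,ray("top",uv,.04)))
m=pick_mask("top","filter_cube_mid",(314,317)); c=cv2.findContours(m.astype(np.uint8),0,1)[0][0]
b=cv2.boxPoints(cv2.minAreaRect(c)); print("cube",b.tolist(),[ray("top",p,.058).round(4).tolist() for p in b])
for n,uv in (("tray_two",(160,258)),("tray_three",(410,260))):
    m=pick_mask("top",n,uv)
    if m is None: print(n,"none");continue
    g=F["top"]["img"].astype(int).mean(2); 
    mm=(m&(g>125)).astype(np.uint8); print(n,m.sum(),mm.sum())
    c=max(cv2.findContours(mm,0,1)[0],key=cv2.contourArea)
    b=[ray("top",p,.012) for p in cv2.boxPoints(cv2.minAreaRect(c))]
    e=np.array([b[1]-b[0],b[2]-b[1]]);print(np.linalg.norm(e,axis=1),"centre",np.mean(b,0),"ang",np.arctan2(e[:,1],e[:,0]))
    for c in F: print(c,[(np.round(d["centre"]).tolist(),ray(c,d["centre"],0).round(4).tolist()) for d in tip_of(c,n)])
for n,uv in (("petri_dish",(268,263)),("jar",(351,160)),("slide_box",(238,160))):print(n,ray("top",uv,.02).round(3))
im=F["top"]["img"][190:340,120:450,::-1]; cv2.imwrite("pics/z.png",cv2.resize(im,None,fx=2.4,fy=2.4))
E
```

```text
long_objective_mid {'top': array([0.6408, 0.0476]), 'side': array([0.6439, 0.0508])}
short_objective_mid {'top': array([0.4346, 0.0421]), 'side': array([0.4362, 0.0454])}
eyepiece_mid {'top': array([ 0.5452, -0.0466]), 'side': array([ 0.5476, -0.044 ])}
filter_cube_mid {'top': array([ 0.4318, -0.0597]), 'side': array([ 0.4333, -0.0571])}
oil_bottle_mid {'top': array([ 0.6321, -0.0504]), 'side': array([ 0.6333, -0.0484])}
cube [[302.2940979003906, 309.1764831542969], [321.3529357910156, 304.4117736816406], [326.0588073730469, 323.2353210449219], [306.9999694824219, 328.0000305175781]] [[0.4462, -0.0347], [0.4562, -0.074], [0.4181, -0.0839], [0.4082, -0.0449]]
tray_two 2201 1573
[0.06030654 0.06423335] centre [0.52287217 0.27650596] ang [-1.36367941 -2.8910993 ]
top [([159.0, 259.0], [0.5528, 0.2889])]
side [([240.0, 434.0], [0.5633, 0.2937])]
tray_three 3251 2595
[0.19706049 0.07053916] centre [ 0.55291207 -0.2705177 ] ang [-0.15076514 -1.7020216 ]
top [([498.0, 252.0], [0.5731, -0.4657]), ([410.0, 258.0], [0.5585, -0.269])]
side [([383.0, 232.0], [0.563, -0.2571]), ([411.0, 184.0], [0.5773, -0.4774])]
petri_dish [0.544 0.043]
jar [ 0.778 -0.138]
slide_box [0.776 0.117]
```

View pics/z.png

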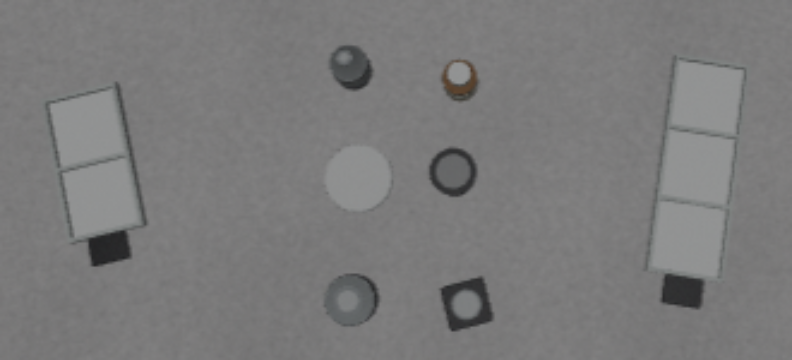

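The crop shows the trays clearly. The two-bay corners are at about (47,102), (118,84), (145,225) and (74,242). The three-bay corners are at about (676,57), (745,69), (720,277) and (647,270). Both tabs are at the bottom, and the bright-pixel threshold clipped the two-bay tray, so I'll use these corners.

```bash
cat >> h.py <<'E'
def down(a):
    x=np.array([np.cos(a),np.sin(a),0]);z=np.array([0,0,-1.]);return Rn.from_matrix(np.c_[x,np.cross(z,x),z]).as_rotvec()
def near(p,a):  # the half turn whose joints lie nearest
    q=get_state()["q"];best=None
    for k in(-1,0,1):
        s=ik(list(p),list(down(a+k*np.pi)))
        if s is not None:
            cost=np.abs(np.array(s)-q).max()
            if best is None or cost<best[0]: best=(cost,down(a+k*np.pi),s)
    return best
E
python3 - <<'E'
from h import *
snap("top")
for n,c in(("two",[(47,102),(118,84),(145,225),(74,242)]),("three",[(676,57),(745,69),(720,277),(647,270)])):
    w=np.array([ray("top",np.array(p)/2.4+[120,190],.012) for p in c]); d=w[2]+w[3]-w[0]-w[1]
    print(n,w.mean(0).round(4),"ang",np.arctan2(d[1],d[0]).round(3),"len",np.linalg.norm(d)/2,"wid",np.linalg.norm(w[1]+w[2]-w[0]-w[3])/2)
    m=pick_mask("top","tray_"+n,(160,258) if n=="two" else (410,260));k=max(cv2.findContours(m.astype(np.uint8),0,1)[0],key=cv2.contourArea)
    b=[ray("top",p,.012) for p in cv2.boxPoints(cv2.minAreaRect(k))]; e=np.array([b[1]-b[0],b[2]-b[1]])
    print(" mask",np.mean(b,0),np.linalg.norm(e,axis=1),np.arctan2(e[:,1],e[:,0]))
def tst(p,a):
    for k in(-1,0,1):
        s=ik(list(p),list(down(a+k*np.pi))); print(k,None if s is None else np.round(s,2))
tst([.64,.049,.02],np.pi/2); tst([.64,.049,.3],np.pi/2); tst([.52,.28,.3],.17+1.57)
E
```

```text
two [0.5546 0.2823] ang -2.895 len 0.13301875021237003 wid 0.06631990228930243
 mask [0.54468916 0.28279232] [0.0767102  0.16271304] [-1.35349249 -2.88430565]
three [ 0.5548 -0.2689] ang 2.994 len 0.19543833885481404 wid 0.0652899948932968
 mask [ 0.54376379 -0.26826678] [0.22780112 0.07497962] [-0.13554977 -1.68688099]
-1 [-0.04  0.66 -0.16  0.76  0.    3.1 ]
0 [-0.04  0.66 -0.16  0.76  0.   -0.04]
1 [-0.04  0.66 -0.16  0.76  0.    3.1 ]
-1 [-0.04  0.47  0.27  1.37  0.    3.1 ]
0 [-0.04  0.47  0.27  1.37  0.   -0.04]
1 [-0.04  0.47  0.27  1.37  0.    3.1 ]
-1 [ 0.37  0.36  0.11  1.31  0.   -2.94]
0 [0.37 0.36 0.11 1.31 0.   0.2 ]
1 [ 0.37  0.36  0.11  1.31  0.   -2.94]
```

```bash
cat >> h.py <<'E'
TR={"two":((.557,.2845),-2.89),"three":((.556,-.268),3.0)}
def bay(t,x):
    (cx,cy),a=TR[t]; return np.array([cx+x*np.cos(a),cy+x*np.sin(a)]),a+np.pi/2
UP=.22
def pickplace(xy,a,h,t,bx):
    zt=h-.019
    _,r,s=near([*xy,UP],a); movep([*xy,UP],list(r))
    move_l([*xy,zt+.04],.25); move_l([*xy,zt],.1)
    grab(40); print("gap",round(get_state()["finger_gap"],3))
    z0=get_state()["position"][2]
    move_l([*xy,zt+.03],.08); move_l([*xy,UP],.25)
    print("gap lifted",round(get_state()["finger_gap"],3))
    b,ba=bay(t,bx); _,r,s=near([*b,UP],ba); movep([*b,UP],list(r))
    move_l([*b,z0+.025],.25); hit=move_l([*b,z0+.009],.08)
    hit=move_l([*b,z0+.001],.015,until_force=4)
    print("hit",hit,"dz above pick",round(get_state()["position"][2]-z0,4),"F",get_state()["contact_force"].round(1))
    let_go(); p=get_state()["position"]; move_l([*b,p[2]+.06],.12); move_l([*b,UP],.3)
    print("clock",get_state()["clock"])
E
python3 - <<'E'
from h import *
pickplace((.6425,.049),np.pi/2,.037,"two",.033)
for c in("top","side"): snap(c)
cv2.imwrite("pics/a.png",np.hstack([F["top"]["img"][190:330,100:340],F["side"]["img"][250:390,140:380]*0+F["side"]["img"][340:480,140:380]])[:,:,::-1].repeat(1,0))
print(locate("long_objective_mid",bay("two",.033)[0],.005),bay("two",.033)[0])
E
```

```text
gap 0.371
gap lifted 0.381
hit True dz above pick 0.005 F [-0.7 -0.4  4.2]
clock 12.275
{'top': array([0.524 , 0.2748]), 'side': array([0.5253, 0.2791])} [0.52503893 0.27628476]
```

View pics/a.png

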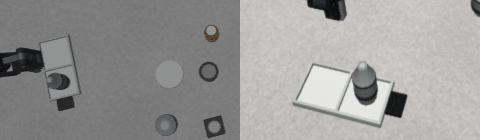

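The long objective stands upright in the tab bay, and it touched down exactly 5 mm above its pick height, as expected. Both cameras agree on its position. I'll carry on with the rest.

```bash
python3 - <<'E'
from h import *
pickplace((.6327,-.0494),np.pi/2,.027,"two",-.033)
pickplace((.5464,-.0453),np.pi/4,.031,"three",-.066)
for c in("top","side"): snap(c)
print(locate("oil_bottle_mid",bay("two",-.033)[0],.005),bay("two",-.033)[0]);print(locate("eyepiece_mid",bay("three",-.066)[0],.005),bay("three",-.066)[0])
cv2.imwrite("pics/b.png",F["side"]["img"][160:480,150:470,::-1])
E
```

```text
gap 0.345
gap lifted 0.347
hit True dz above pick 0.005 F [-0.2  0.3  4.8]
clock 21.925
gap 0.463
gap lifted 0.462
hit True dz above pick 0.0051 F [-1.3  0.9  5.3]
clock 30.8417
{'top': array([0.5885, 0.2907])} [0.58896107 0.29271524]
{'top': array([ 0.6203, -0.2793]), 'side': array([ 0.6222, -0.2775])} [ 0.6213395  -0.27731392]
```

View pics/b.png

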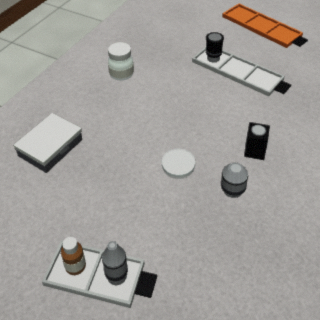

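The bottle and long objective stand centred in the two-bay tray, at crop (72,255) and (115,262). The eyepiece is upright in the far bay of the three-bay tray (215,43). The bystanders have not moved. The cube and short objective are next.

```bash
python3 - <<'E'
from h import *
pickplace((.4325,-.0587),.249+np.pi/2,.031,"three",0)
pickplace((.4354,.0437),np.pi/2,.029,"three",.066)
p=get_state()["position"]; movep([.35,-.1,.3],list(near([.35,-.1,.3],np.pi/2)[1]))
for c in("top","side"): snap(c)
for n,t,x in(("long_objective","two",.033),("oil_bottle","two",-.033),("short_objective","three",.066),("filter_cube","three",0),("eyepiece","three",-.066)):
    print(n,locate(n+"_mid",bay(t,x)[0],.005),bay(t,x)[0].round(4))
for n,uv in (("petri_dish",(268,263)),("jar",(351,160)),("slide_box",(238,160))):
    print(n,[np.round(d["centre"]).tolist() for d in tip_of("top",n)][:2])
cv2.imwrite("pics/c.png",F["side"]["img"][:,:,::-1]);cv2.imwrite("pics/d.png",cv2.resize(F["top"]["img"][130:340,120:450,::-1],None,fx=2.4,fy=2.4))
E
```

```text
gap 0.429
gap lifted 0.433
hit True dz above pick 0.005 F [ 0.3 -0.3  4.8]
clock 39.9
gap 0.491
gap lifted 0.487
hit True dz above pick 0.0051 F [0.8 0.7 4.3]
clock 49.0167
long_objective {'top': array([0.5228, 0.2758]), 'side': array([0.5259, 0.2776])} [0.525  0.2763]
oil_bottle {} [0.589  0.2927]
short_objective {'top': array([ 0.4893, -0.2597]), 'side': array([ 0.4917, -0.2594])} [ 0.4907 -0.2587]
filter_cube {'top': array([ 0.557 , -0.2708]), 'side': array([ 0.5583, -0.2673])} [ 0.556 -0.268]
eyepiece {'top': array([ 0.6202, -0.2801]), 'side': array([ 0.6225, -0.2773])} [ 0.6213 -0.2773]
petri_dish [[418.0, 231.0], [267.0, 263.0]]
jar [[349.0, 160.0]]
slide_box [[240.0, 160.0]]
```

View pics/c.png

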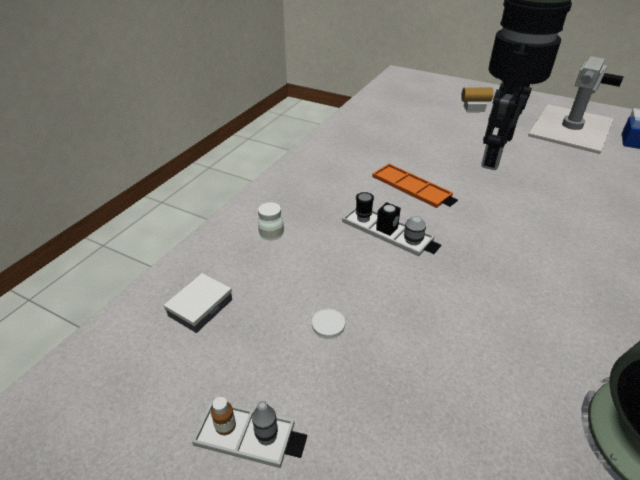

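View pics/d.png

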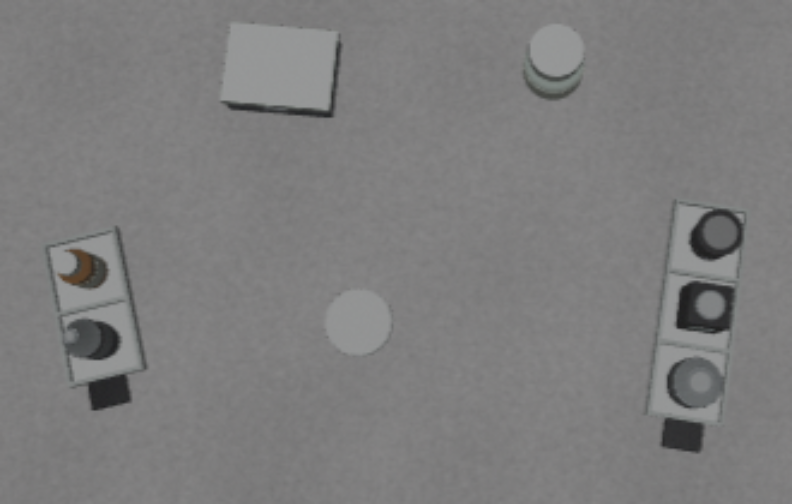

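All five parts stand upright and centred in their bays in both views, with the bystanders unmoved and the gripper well clear. Handing in.

```bash
python3 -c "
from cell import *
print(sign_off())"
```

```text
the job is handed in; nothing more can be done
None
```

Both kits are made up and the job is handed in. The last placing finished at about 49 s of the 128 s allowed; no verdict was reported.

- **Two-bay tray, from the tab:** long objective, then oil bottle.
- **Three-bay tray, from the tab:** short objective, filter cube, eyepiece.
- **Setting down:** each part was lowered slowly until it touched, with 4–5 N of contact force. All of them landed 5.0–5.1 mm above their pick height, which matches the bay floor.
- **Final position:** in the last check, the four parts the networks found were within about 3 mm of my estimated bay centres in each camera. All five look upright in both views. The bay centres carry a few mm of estimation error, against the 17 mm allowed.
- **Missed detections:** the networks did not find the bottle in the last check. The pictures show it standing upright in its bay, and the top-camera fit after it was placed put it within 2 mm of the centre.
- **Bystanders:** the petri dish, slide box and jar stayed where they were, within the 2–3 pixel scatter of the detections (about 5 mm). The network's best petri dish hit, at (418,231), was false. It fell on the eyepiece in the three-bay tray, and the real dish was its second hit.

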